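# Put the filter funnel under vacuum

## Task

Get the filtration going: find the manifold station that carries the white funnel, push that station's valve lever over centre, away from you, until it snaps open, and then flip the toggle lever on top of the vacuum pump the same way to switch it on. Leave the other two valves shut, and only push the levers with the fingertips: pick nothing up, and do not shift the funnel, the stoppers or anything else standing about.

Things in the scene. Friction and masses are not known exactly. Their poses are not given: they have to be found in the camera images.
- manifold: Three-place filtration manifold, fixed to the bench: grey base plate 190 x 320 x 12 mm carrying a steel bar with three round stations in a row along its y, 95 mm apart, and, on the robot's side, a row of three brass valve blocks with their levers, one in front of each station. Origin on the bench under the middle station; x points from the valve row to the station row (away from the robot, within 0.2 rad of world x), y along the row towards the left station, z up.
- station_left (a point): Centre of the top face of the left (+y of the manifold) station: a steel disc 66 mm across, top 65 mm above the bench. The funnel or a rubber stopper stands on it.
- valve_left_tip (a point): Centre of the grey 18 mm ball at the end of the left (+y of the manifold) valve lever (steel rod 9 mm thick, ball centre 65 mm from the hinge). The hinge runs along the manifold's y, 85 mm in front (-x of the manifold) of the station and 70 mm above the bench; the brass block below it is 34 x 30 mm and its hinge barrel tops out 80 mm above the bench. The shut ball lies 37 mm in front (-x) of the hinge.
- valve_left (a joint): Angle of the left (+y of the manifold) valve lever (rad): 0 = shut, leaning 0.6 rad to the manifold's -x (towards the robot), the ball then 124 mm above the bench; 1.2 = open, leaning 0.6 rad to the manifold's +x; it stands upright, ball centre 135 mm high, at 0.6. An over-centre spring holds it at either end: about 2.3 N at the ball starts it moving, and past 0.6 it snaps to the other stop by itself.
- station_mid (a point): Centre of the top face of the middle station: a steel disc 66 mm across, top 65 mm above the bench. The funnel or a rubber stopper stands on it.
- valve_mid_tip (a point): Centre of the grey 18 mm ball at the end of the middle valve lever (steel rod 9 mm thick, ball centre 65 mm from the hinge). The hinge runs along the manifold's y, 85 mm in front (-x of the manifold) of the station and 70 mm above the bench; the brass block below it is 34 x 30 mm and its hinge barrel tops out 80 mm above the bench. The shut ball lies 37 mm in front (-x) of the hinge.
- valve_mid (a joint): Angle of the middle valve lever (rad): 0 = shut, leaning 0.6 rad to the manifold's -x (towards the robot), the ball then 124 mm above the bench; 1.2 = open, leaning 0.6 rad to the manifold's +x; it stands upright, ball centre 135 mm high, at 0.6. An over-centre spring holds it at either end: about 2.3 N at the ball starts it moving, and past 0.6 it snaps to the other stop by itself.
- station_right (a point): Centre of the top face of the right (-y of the manifold) station: a steel disc 66 mm across, top 65 mm above the bench. The funnel or a rubber stopper stands on it.
- valve_right_tip (a point): Centre of the grey 18 mm ball at the end of the right (-y of the manifold) valve lever (steel rod 9 mm thick, ball centre 65 mm from the hinge). The hinge runs along the manifold's y, 85 mm in front (-x of the manifold) of the station and 70 mm above the bench; the brass block below it is 34 x 30 mm and its hinge barrel tops out 80 mm above the bench. The shut ball lies 37 mm in front (-x) of the hinge.
- valve_right (a joint): Angle of the right (-y of the manifold) valve lever (rad): 0 = shut, leaning 0.6 rad to the manifold's -x (towards the robot), the ball then 124 mm above the bench; 1.2 = open, leaning 0.6 rad to the manifold's +x; it stands upright, ball centre 135 mm high, at 0.6. An over-centre spring holds it at either end: about 2.3 N at the ball starts it moving, and past 0.6 it snaps to the other stop by itself.
- funnel: White plastic filter funnel, a plain round cup 62 mm across and 60 mm tall, foot 48 mm, loose, about 120 g, standing on one of the three stations (any of them); its rim is 125 mm above the bench. Origin at the centre of its foot.
- stopper1: Black rubber stopper, 48 mm across and 26 mm tall, loose, on a station without the funnel. Origin at the centre of its underside.
- stopper2: A second, identical rubber stopper on the remaining station.
- pump: Vacuum pump, a fixed white box 230 x 150 mm, top 110 mm above the bench, left or right of the manifold. Origin under its centre; its x points away from the robot (within 0.25 rad of world x), z up. Two round grey pump heads, 128 mm high over the bench, stand on its top, their near edge 63 mm behind (+x) the switch's hinge. The switch is at its near end.
- pump_switch_tip (a point): Centre of the 13 mm steel ball end of the pump's switch lever (steel rod 8 mm thick, ball centre 45 mm from the hinge). The hinge runs along the pump's y, on top of the pump, 65 mm in front (-x of the pump) of its centre and 114 mm above the bench; the switched-off ball lies 20 mm in front (-x) of the hinge.
- pump_switch (a joint): Angle of the pump's switch lever (rad): 0 = off, leaning 0.45 rad to the pump's -x (towards the robot), ball centre about 155 mm above the bench; 0.9 = on, leaning 0.45 rad to the pump's +x; upright at 0.45, ball centre 159 mm high. An over-centre spring holds it at either end: about 2.2 N at the ball starts it moving, and past 0.45 it snaps to the other stop by itself.
- stirrer: Magnetic stirrer, a fixed white box 200 x 150 x 70 mm with a round plate on top (78 mm high), on the other side of the manifold from the pump. It has no toggle lever. Origin under its centre. Not used.
- tape_roll: Loose roll of white tape lying flat, 64 mm across, 24 mm tall. Bystander. Origin at the centre of its underside.
- beaker: Loose clear plastic beaker 72 mm across, 90 mm tall. Bystander. Origin at the centre of its underside.
- bottle: Loose amber bottle 60 mm across, 150 mm tall. Bystander, behind the manifold. Origin at the centre of its underside.
- jar: Loose glass jar with steel cap, 64 mm across, 75 mm tall. Bystander. Origin at the centre of its underside.
- petri_dish: Loose white petri dish lying flat, 60 mm across, 13 mm tall. Bystander. Origin at the centre of its underside.
- wrench: Loose steel wrench lying flat. Bystander, near the robot on its right.
Things that resemble listed ones, but are neither listed nor needed, are in the scene too. Leave any black or brown look-alike of the funnel alone.

How it is judged (in metres and radians):
On the way, in this order (a step that is already met when the one before it is completed fails the run):
1. the valve of the funnel's station is snapped open while the pump is still off (((horizontal distance between funnel and station_left below 0.03 m and value of joint valve_left above 1 rad and value of joint each of valve_mid, valve_right below 0.25 rad) or (horizontal distance between funnel and station_mid below 0.03 m and value of joint valve_mid above 1 rad and value of joint each of valve_left, valve_right below 0.25 rad) or (horizontal distance between funnel and station_right below 0.03 m and value of joint valve_right above 1 rad and value of joint each of valve_left, valve_mid below 0.25 rad)) and value of joint pump_switch below 0.25 rad), for 0.1 s.
2. then the pump's switch is snapped on (((horizontal distance between funnel and station_left below 0.03 m and value of joint valve_left above 1 rad and value of joint each of valve_mid, valve_right below 0.25 rad) or (horizontal distance between funnel and station_mid below 0.03 m and value of joint valve_mid above 1 rad and value of joint each of valve_left, valve_right below 0.25 rad) or (horizontal distance between funnel and station_right below 0.03 m and value of joint valve_right above 1 rad and value of joint each of valve_left, valve_mid below 0.25 rad)) and value of joint pump_switch above 0.75 rad), for 0.1 s.
At the end, for the whole second after the job is handed in: The valve lever of the station under the funnel is open (above 1.0 rad), the other two valves are shut (below 0.25 rad), the pump's switch is on (above 0.75 rad), the funnel stands upright (within 0.1 rad) and at rest on its station, and no loose thing is more than 20 mm from where it started (all of step 2 and angle between funnel's own z axis and vertical below 0.1 rad and linear speed of funnel below 0.02 m/s and distance of each of funnel, stopper1, stopper2, tape_roll, beaker, bottle, jar, petri_dish, wrench from where it was at the start of the episode below 0.02 m); the robot touches nothing.
It fails at once if a valve of a station without the funnel is opened ((horizontal distance between funnel and station_left below 0.03 m and value of joint valve_mid above 0.6 rad) or (horizontal distance between funnel and station_left below 0.03 m and value of joint valve_right above 0.6 rad) or (horizontal distance between funnel and station_mid below 0.03 m and value of joint valve_left above 0.6 rad) or (horizontal distance between funnel and station_mid below 0.03 m and value of joint valve_right above 0.6 rad) or (horizontal distance between funnel and station_right below 0.03 m and value of joint valve_left above 0.6 rad) or (horizontal distance between funnel and station_right below 0.03 m and value of joint valve_mid above 0.6 rad)).
It fails at once if the funnel or a stopper is shifted by more than 20 mm, lifted or carried (distance of any of funnel, stopper1, stopper2 from where it was at the start of the episode above 0.02 m).
It fails at once if a bystander is shifted by more than 20 mm, lifted or carried (distance of any of tape_roll, beaker, bottle, jar, petri_dish, wrench from where it was at the start of the episode above 0.02 m).
It fails at once if the funnel is tipped (angle between funnel's own z axis and vertical above 0.3 rad).
It also fails if it takes over 48 s, if anything falls off the work surface, if the arm or the gripper's body presses on something with over 40 N, if the wrist force passes 120 N, or if a joint passes its speed limit or range.

## Robot

A 6-joint arm with a two-finger parallel gripper is mounted at the origin on the work surface. World frame = base frame: x ahead of the robot, y to its left, z up, the work surface at z = 0. Lengths are in m, angles in degrees, forces in N, time in s.
With the tool pointing down it reaches from about 0.375 to 0.9 m from the base axis. Payload 3.1 kg.
Tool frame: the origin (TCP) lies at the very end of the fingers, on their centre line; the grasp point (between the pads) lies 19 mm behind it; z points along the fingers, y is the line along which they close (so a half turn about z gives the same grasp; the last joint's range is limited). The gripper opens to 87 mm and grips with 3 to 60 N. Pads are 19 mm wide; open, the fingers measure 117 mm over their backs; the gripper's body (75 mm by 190 mm) begins 51 mm behind the grasp point.
Start: joints at [58.757, 30.224, 82.088, -0, 67.689, -10.227], TCP at [0.224, 0.583, 0.192] pointing down, gripper open.
Joint ranges: [-176.69, 176.69], [-43.24, 126.21], [12.49, 139.97], [-82, 262], [0, 151.66], [-163.58, 163.58]. Speed limits (degrees/s): [159.86, 159.86, 180, 180, 180, 180].

## Interface

Orientations are given as a 3x3 rotation matrix whose columns are the frame's x, y, z axes.
In Python, from rig import * gives the robot as it stands.
- The arm moves only by the tool jog_arm, never from a script. Its arguments are lists of equal length, an entry for each row: "delta_pos": the shift along the world's x, y, z in cm, a list of three; "turn": the turn about the world's z in degrees; "grip": the closure, from 0 (fully open) to 1 (shut). In form: {"delta_pos": [[x, y, z], ...], "turn": [turn, ...], "grip": [grip, ...]}. A call has 1 to 12 rows; each row is the pose to reach, as a shift and turn from the pose commanded when the call began; what a row does not reach only later rows make up. A row lasts 1/8 s, in which the tool goes at most 62.5 mm and 10.7 degrees, less where a joint would pass 70% of its speed; a pose out of reach is approached as far as the arm can. A call with a gripper value outside its range is refused whole. The fingers move at their own pace and stop on an object; the grip force is fixed at half the most. Time passes only in rows, so rows that repeat a pose let the fingers close. It gives the time, the measured TCP pose, the force, the opening and the grip force at its end, in the units of the state.
- read_state(): the state, without advancing time (a new reading comes with each control period).
- capture(name): name is "scene" or "side" or "wrist"; returns a dict with "color" (420x560x3 uint8, blue, green, red), "fovy" (degrees; the focal length in pixels is half the picture's height over the tangent of half this angle, whatever the lens; pixels are square), "cx", "cy" (the principal point, pixels), "camera_from_world" (4x4, takes a point from world to camera coordinates). Camera axes: x right, y up, looking along -z (the intrinsics and any distortion apply to the point x, -y, -z); pixel columns grow to the right and rows downward; lengths in m; the calibration is good to about 2 mm. A picture is of the moment at which its call begins. There is no depth.
- hand_in(): hands the job in; it is judged then, once.
The state is a dict: "time_s": time; "joint_positions": joint angles; "qvel": joint speeds; "tau": joint torques, N m; "position": TCP position; "tcp_rot": TCP orientation; "force": force on the tool from outside, world axes, zero at the start; "moment": the same for the moment, N m; "opening": opening from 0.0 (shut) to 1.0 (fully open); "grasp_force": force on a finger pad.
Only numpy, scipy, OpenCV 4.12 (cv2) and the standard library are available. Lean on these libraries where they do the work, as an engineer would, in place of code of your own. Each camera call takes 0.05 s, during which the arm holds its last target. There are 200 camera calls.

## Working session

There is one attempt and no reset: what is moved stays moved. The work goes in short steps, Python scripts to look and compute and a tool call to move; the robot and the scene stay as the last step left them, time stands still between calls to the robot, and variables do not carry over. Pictures are saved under pics/ and viewed, at most 10 in all, crops included, and the job is handed in when it is done.

Besides the shell and the picture viewer there is one more tool, called after "Emit:" as name(argument=value, ...), one argument or row to a line, values as JSON. jog_arm: Moves the arm, as the interface text tells. Its arguments: {"type":"object","properties":{"delta_pos":{"type":"array"},"turn":{"type":"array"},"grip":{"type":"array"}},"required":["delta_pos","turn","grip"]}

```bash
mkdir -p pics; cat > h.py <<'E'
from rig import *
import numpy as np, cv2, pickle
def snap(n,tag):
    c=capture(n); cv2.imwrite(f'pics/{tag}.png',c['color']); pickle.dump(c,open(f'{tag}.pkl','wb')); return c
def ray(c,u,v):
    f=c['color'].shape[0]/2/np.tan(np.radians(c['fovy'])/2)
    M=np.array(c['camera_from_world']); R=M[:3,:3]; o=-R.T@M[:3,3]
    d=R.T@np.array([(u-c['cx'])/f,-(v-c['cy'])/f,-1.]); return o,d
def atz(c,u,v,z):
    o,d=ray(c,u,v); return o+d*(z-o[2])/d[2]
def tri(obs):
    A=np.zeros((3,3));b=np.zeros(3)
    for c,u,v in obs:
        o,d=ray(c,u,v); d=d/np.linalg.norm(d); P=np.eye(3)-np.outer(d,d); A+=P;b+=P@o
    x=np.linalg.solve(A,b)
    return x,[np.linalg.norm(np.cross(x-ray(c,u,v)[0],ray(c,u,v)[1]/np.linalg.norm(ray(c,u,v)[1]))) for c,u,v in obs]
def proj(c,p):
    f=c['color'].shape[0]/2/np.tan(np.radians(c['fovy'])/2)
    q=np.array(c['camera_from_world'])@np.r_[p,1]; return c['cx']+f*q[0]/-q[2], c['cy']+f*q[1]/q[2]
def load(t): return pickle.load(open(f'{t}.pkl','rb'))
E
python3 - <<'E'
from h import *
a=snap('scene','scene');b=snap('side','side');snap('wrist','wrist0')
for c in(a,b): print({k:c[k] for k in c if k!='color'})
E
```

```text
{'fovy': 55.34504867516524, 'cx': 277.0697556735222, 'cy': 205.38146883895382, 'camera_from_world': array([[-0.15851727,  0.98713365, -0.02096261,  0.06977293],
       [-0.70107127, -0.09757976,  0.70638323,  0.26837325],
       [ 0.69524913,  0.12667022,  0.70751912, -1.33128542],
       [ 0.        ,  0.        ,  0.        ,  1.        ]])}
{'fovy': 45.47049121320463, 'cx': 281.43703369202336, 'cy': 211.09376644951965, 'camera_from_world': array([[ 0.88025406, -0.47433754, -0.01251764, -0.45762712],
       [ 0.24389226,  0.42966015,  0.86943011, -0.25118951],
       [-0.40702501, -0.76837234,  0.49389734, -1.154733  ],
       [ 0.        ,  0.        ,  0.        ,  1.        ]])}
```

View pics/scene.png

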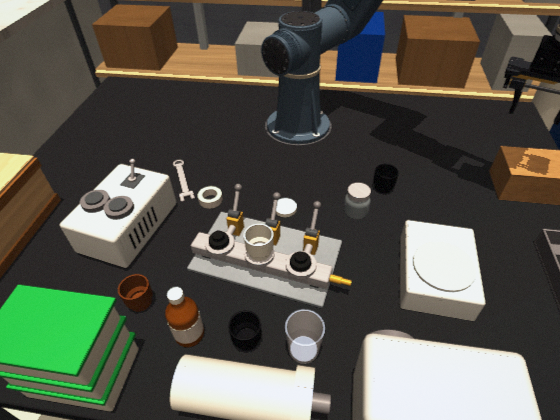

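View pics/side.png

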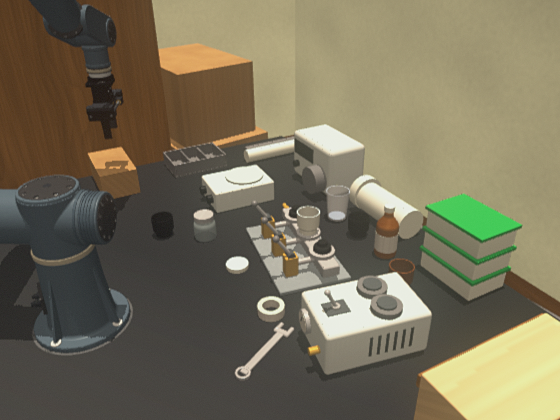

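The white funnel is on the middle station at scene (259,243), side (308,220). Possible confusions: black cups (245,330) and (386,178), brown cup (135,292), clear beaker (305,335). The toggle lever is at (132,162) on the pump, the box with two round heads at the robot's right. The stirrer at (440,265) has no lever. Next I'll check this in close crops.

```bash
python3 - <<'E'
import cv2,numpy as np
a=cv2.imread('pics/scene.png');b=cv2.imread('pics/side.png')
r=lambda i,x,y,w,h,s:cv2.resize(i[y:y+h,x:x+w],None,fx=s,fy=s,interpolation=cv2.INTER_CUBIC)
cv2.imwrite('pics/c1.png',r(a,110,140,230,150,3.4))
cv2.imwrite('pics/c2.png',r(b,240,190,140,130,4.5))
E
```

```text
(no output)
```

View pics/c1.png

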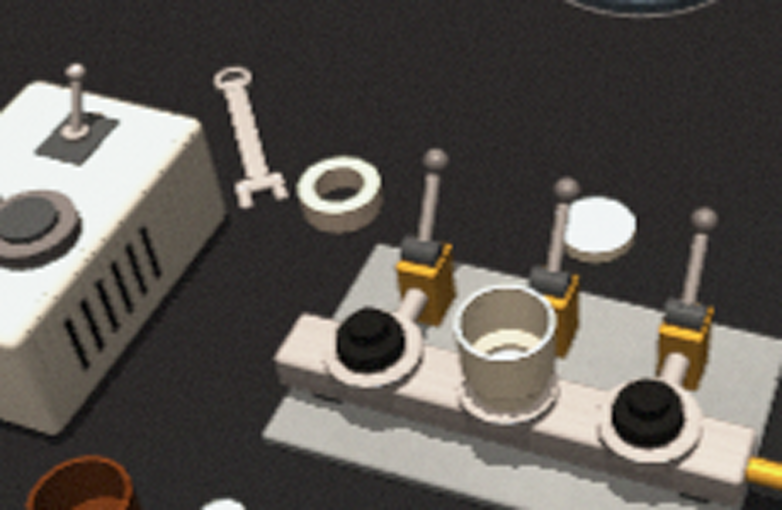

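View pics/c2.png

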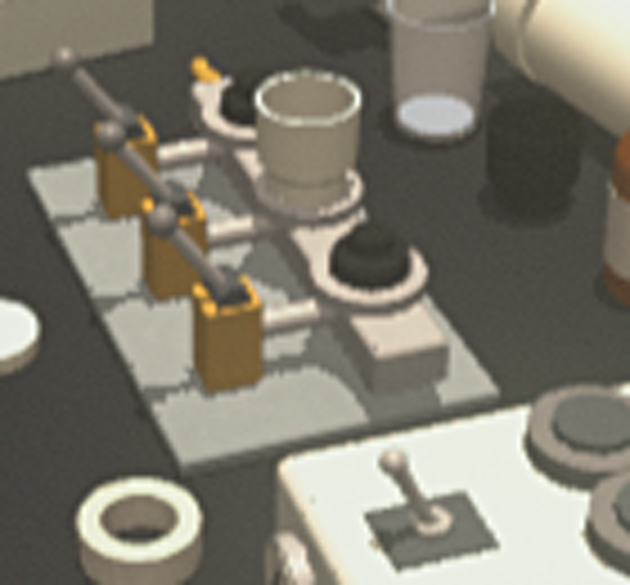

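The crops show the funnel on the middle station, with stoppers on both neighbours. Crop pixels, scene then side: mid ball (566,188) and (110,133), right ball (435,159) and (163,217), left ball (704,220) and (65,57), switch ball (76,72) and (395,462).

```bash
python3 - <<'E'
from h import *
a=load('scene');b=load('side')
P={'R':(435,159,163,217),'M':(566,188,110,133),'L':(704,220,65,57),'sw':(76,72,395,462),'swbase':(75,132,430,520),'fun_rim':(506,325,309,103),'Rhinge':(423,248,235,290),'Lhinge':(687,316,132,125)}
for k,(u,v,s,t) in P.items():
    x,e=tri([(a,u/3.4+110,v/3.4+140),(b,s/4.5+240,t/4.5+190)]); print(k,x.round(4),np.round(e,4))
print(atz(a,132.3,161.2,.155),atz(b,327.8,292.7,.155))
s=read_state();print(s['position'],s['tcp_rot'],s['opening'])
E
```

```text
R [ 0.4608 -0.0863  0.1268] [0. 0.]
M [0.4762 0.0073 0.1264] [0.0003 0.0003]
L [0.4931 0.1014 0.1265] [0.0008 0.0008]
sw [ 0.4365 -0.3501  0.1549] [0.0005 0.0005]
swbase [ 0.456  -0.353   0.1159] [0.0005 0.0005]
fun_rim [ 0.5971 -0.0111  0.1218] [0.0006 0.0006]
Rhinge [ 0.4978 -0.0937  0.073 ] [0.0032 0.0032]
Lhinge [0.532  0.0948 0.0722] [0.0014 0.0014]
[ 0.4361832  -0.34990479  0.155     ] [ 0.43673559 -0.35077283  0.155     ]
[0.22380232 0.58290259 0.19109276] [[-9.33478989e-01  3.58631023e-01 -8.75176243e-04]
 [ 3.58631960e-01  9.33477952e-01 -1.42474229e-03]
 [ 3.06000944e-04 -1.64383316e-03 -9.99998602e-01]] 1.0029112379239198
```

Measurements agree with the text: ball heights 126 mm against 124, and 95 mm spacing. The manifold is yawed about -9.8°, and the mid ball is at (0.476, 0.007). Next I move to a spot 5 cm in front of it, fingers shut.

Emit:
jog_arm(
  delta_pos=[
    [1.7, -4.7, 0],
    [3.4, -9.5, 0],
    [5.1, -14.2, 0],
    [6.8, -18.9, 0],
    [8.5, -23.6, 0],
    [10.2, -28.4, 0],
    [11.9, -33.1, 0],
    [13.6, -37.8, 0],
    [15.3, -42.5, 0],
    [17, -47.3, 0],
    [18.7, -52, 0],
    [20.3, -56.7, 0],
  ],
  turn=[1, 2, 3, 4, 5, 6, 7, 8, 9, 10, 11, 11],
  grip=[1, 1, 1, 1, 1, 1, 1, 1, 1, 1, 1, 1],
)

```text
time_s: 1.65
position: [0.4275, 0.0148, 0.1919]
tcp_rot: [[-0.985, 0.174, 0.0], [0.174, 0.985, 0.0], [-0.0, 0.0, -1.0]]
force: [0.4, -0.1, -0.1]
opening: 0.003
grasp_force: 0.0
```

Emit:
jog_arm(
  delta_pos=[
    [0, 0, -3],
    [0, 0, -6],
    [0, 0, -7.8],
    [0, 0, -7.8],
    [0, 0, -7.8],
  ],
  turn=[0, 0, 0, 0, 0],
  grip=[1, 1, 1, 1, 1],
)

```text
time_s: 2.28
position: [0.4276, 0.0164, 0.1143]
tcp_rot: [[-0.985, 0.174, 0.001], [0.174, 0.985, -0.0], [-0.001, -0.0, -1.0]]
force: [0.6, -0.7, -0.2]
opening: 0.005
grasp_force: 0.0
```

```bash
python3 - <<'E'
from h import *
s=read_state();print(s['time_s'],s['position'],s['tcp_rot'].round(3),s['force'],s['opening'])
a=snap('scene','s1');b=snap('side','d1')
r=lambda i,x,y:cv2.resize(i[y:y+120,x:x+120],None,fx=3.3,fy=3.3)
cv2.imwrite('pics/m1.png',np.hstack([r(a['color'],210,140),r(b['color'],220,160)]))
E
```

```text
2.275 [0.42756353 0.01635615 0.11430943] [[-0.985  0.174  0.001]
 [ 0.174  0.985 -0.   ]
 [-0.001 -0.    -1.   ]] [ 0.61917198 -0.7190067  -0.23628973] 0.004825487379390995
```

View pics/m1.png

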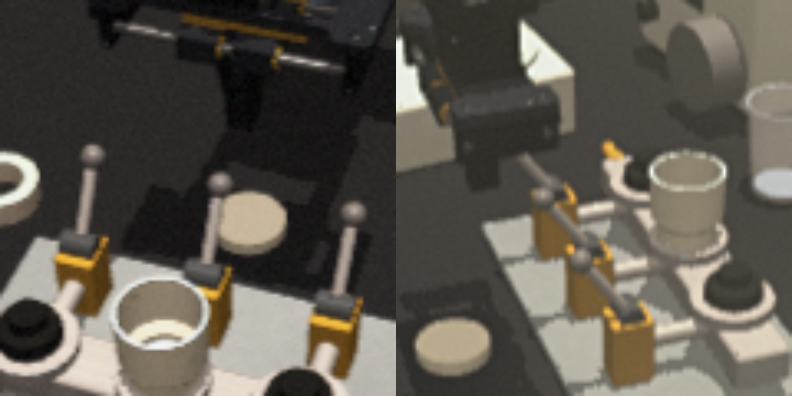

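The closed fingers sit right in front of the mid ball, at (240,110) against the ball at (219,183) in the left crop, with the neighbours clear. Push along (0.985, -0.174).

Emit:
jog_arm(
  delta_pos=[
    [1.5, -0.26, 0],
    [2.5, -0.43, 0],
    [3.3, -0.57, 0],
    [4.1, -0.71, 0],
    [4.9, -0.85, 0],
    [5.7, -0.99, 0],
    [6.5, -1.13, 0],
    [7.2, -1.25, 0],
    [7.8, -1.36, 0],
    [7.8, -1.36, 0],
  ],
  turn=[0, 0, 0, 0, 0, 0, 0, 0, 0, 0],
  grip=[1, 1, 1, 1, 1, 1, 1, 1, 1, 1],
)

```text
time_s: 3.62
position: [0.5056, 0.0027, 0.1139]
tcp_rot: [[-0.985, 0.174, 0.0], [0.174, 0.985, -0.0], [-0.0, -0.0, -1.0]]
force: [-0.5, 0.5, -0.2]
opening: 0.007
grasp_force: 0.0
```

```bash
python3 - <<'E'
from h import *
s=read_state();print(s['time_s'],s['position'],s['force'])
a=snap('scene','s2');b=snap('side','d2')
r=lambda i,x,y:cv2.resize(i[y:y+120,x:x+120],None,fx=3.3,fy=3.3)
cv2.imwrite('pics/m2.png',np.hstack([r(a['color'],210,140),r(b['color'],240,160)]))
E
```

```text
3.625 [0.50563122 0.00267507 0.11385042] [-0.54066084  0.50928497 -0.20999892]
```

View pics/m2.png

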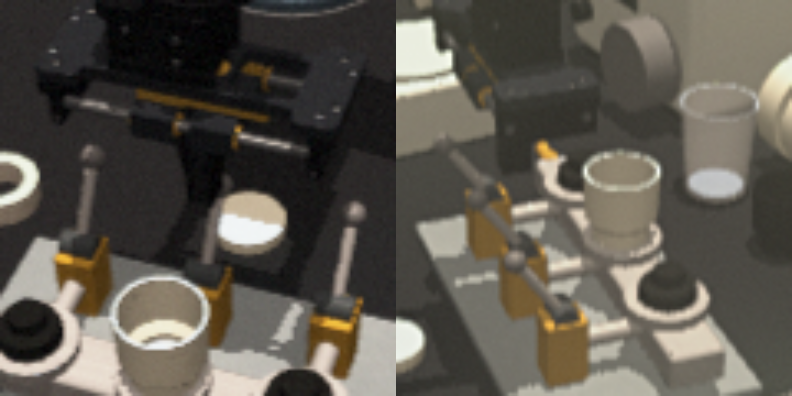

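The mid lever still looks shut, although the TCP should be past it. I'll compare the TCP's projection with the fingers in the picture.

```bash
python3 - <<'E'
from h import *
for t in('1','2'):
  p=[.4276,.0164,.1143] if t=='1' else [.5056,.0027,.1139]
  for n,x0,y0 in(('s',210,140),('d',220 if t=='1' else 240,160)):
    c=load(n+t); o=proj(c,p); q=proj(c,[.4765,.0075,.1255])
    print(n+t,'tcp',((np.array(o)-[x0,y0])*3.3).round(),'ball',((np.array(q)-[x0,y0])*3.3).round(), 'cam moved',np.abs(np.array(c['camera_from_world'])-np.array(load('scene' if n=='s' else 'side')['camera_from_world'])).max())
E
```

```text
s1 tcp [243. 149.] ball [220. 183.] cam moved 0.0
d1 tcp [ 86. 221.] ball [147. 198.] cam moved 0.0
s2 tcp [206. 224.] ball [220. 183.] cam moved 0.0
d2 tcp [117. 204.] ball [ 81. 198.] cam moved 0.0
```

```bash
python3 - <<'E'
from h import *
print(tri([(load('s2'),210+203/3.3,140+198/3.3),(load('d2'),240+119/3.3,160+174/3.3)]))
print(tri([(load('s1'),210+241/3.3,140+128/3.3),(load('d1'),220+89/3.3,160+188/3.3)]))
s=read_state();print(s['joint_positions'],s['tau'])
a=load('s2')['color'];b=load('d2')['color']
r=lambda i,x,y:cv2.convertScaleAbs(cv2.resize(i[y:y+65,x:x+65],None,fx=6,fy=6,interpolation=cv2.INTER_CUBIC),alpha=2.5,beta=10)
cv2.imwrite('pics/m3.png',np.hstack([r(a,240,165),r(b,240,180)]))
E
```

```text
(array([0.50728073, 0.00162802, 0.1407765 ]), [np.float64(0.00029185858934261663), np.float64(0.00029185858934255434)])
(array([0.43283998, 0.01687544, 0.14091201]), [np.float64(0.0015519953877280068), np.float64(0.0015519953877278828)])
[-1.23748473e+01  2.77820723e+01  1.03585887e+02 -1.49342826e-03
  4.86733780e+01 -9.23578377e+01] [-5.20677294e-02 -3.63787580e+01 -1.22800729e+01 -3.14586761e-02
  5.17190737e-02 -2.50225157e-04]
```

View pics/m3.png

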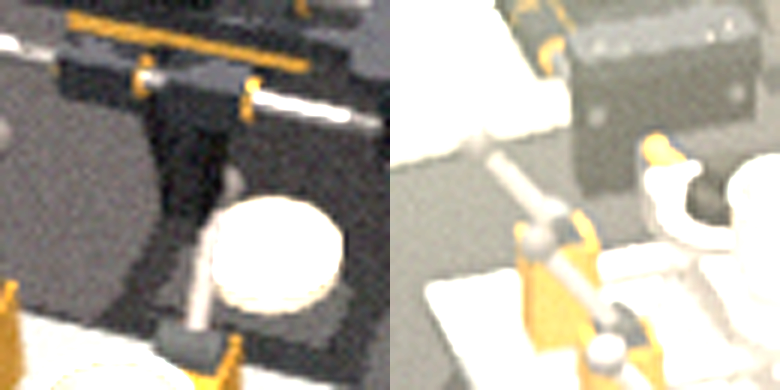

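The fingertips measure z ≈ 0.141, while the reported TCP is 0.114. They end about 27 mm short of the nominal TCP, so they passed over the ball (top at 0.133) and moved nothing. I'll back out, lower by 2.7 cm and verify before pushing. Nominal z of 0.087 still clears the 0.080 hinge barrel.

Emit:
jog_arm(
  delta_pos=[
    [-2.5, 0.43, 0],
    [-5, 0.86, 0],
    [-7.8, 1.36, 0],
    [-7.8, 1.36, -2.7],
    [-7.8, 1.36, -2.7],
    [-7.8, 1.36, -2.7],
  ],
  turn=[0, 0, 0, 0, 0, 0],
  grip=[1, 1, 1, 1, 1, 1],
)

```text
time_s: 4.47
position: [0.4276, 0.0163, 0.0872]
tcp_rot: [[-0.985, 0.174, 0.001], [0.174, 0.985, -0.0], [-0.001, -0.0, -1.0]]
force: [0.6, 0.4, 0.1]
opening: 0.001
grasp_force: 0.0
```

Emit:
jog_arm(
  delta_pos=[
    [1.5, -0.26, 0],
    [2.5, -0.43, 0],
    [3.3, -0.57, 0],
    [4.1, -0.71, 0],
    [4.9, -0.85, 0],
    [5.3, -0.92, 0],
    [5.3, -0.92, 0],
  ],
  turn=[0, 0, 0, 0, 0, 0, 0],
  grip=[1, 1, 1, 1, 1, 1, 1],
)

```text
time_s: 5.35
position: [0.4812, 0.0069, 0.0869]
tcp_rot: [[-0.985, 0.174, 0.002], [0.174, 0.985, -0.0], [-0.002, -0.0, -1.0]]
force: [-0.9, -0.2, 1.5]
opening: 0.005
grasp_force: 0.6
```

Emit:
jog_arm(
  delta_pos=[
    [0.7, -0.12, 0],
    [1.4, -0.24, 0],
    [2.0, -0.35, 0],
    [2.6, -0.45, 0],
    [2.6, -0.45, 0],
    [2.6, -0.45, 0],
  ],
  turn=[0, 0, 0, 0, 0, 0],
  grip=[1, 1, 1, 1, 1, 1],
)

```text
time_s: 6.1
position: [0.5058, 0.0028, 0.0868]
tcp_rot: [[-0.985, 0.174, -0.001], [0.174, 0.985, 0.0], [0.001, 0.0, -1.0]]
force: [-0.6, 0.3, -0.3]
opening: 0.007
grasp_force: 0.0
```

```bash
python3 - <<'E'
from h import *
a=snap('scene','s3');b=snap('side','d3')
r=lambda i,x,y:cv2.convertScaleAbs(cv2.resize(i[y:y+120,x:x+120],None,fx=3.3,fy=3.3,interpolation=cv2.INTER_CUBIC),alpha=1.5)
cv2.imwrite('pics/m4.png',np.hstack([r(a['color'],210,140),r(b['color'],240,160)]))
E
```

```text
(no output)
```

View pics/m4.png

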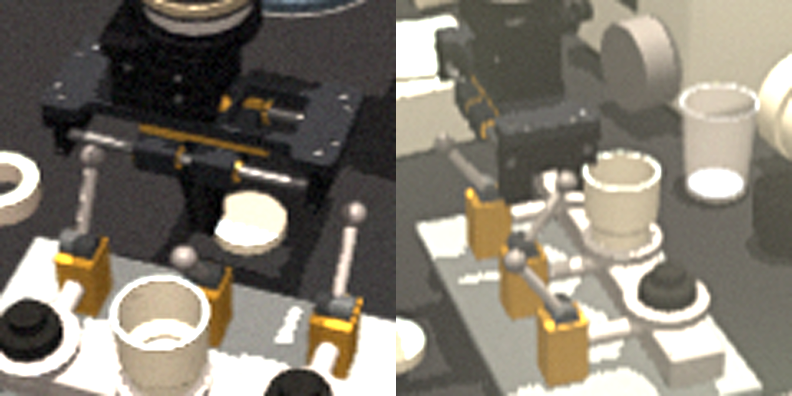

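The mid valve has snapped open: its ball now leans towards the funnel, at (185,257) in the scene crop and (567,178) in the side crop. The neighbours are shut and the funnel hasn't moved. Now back out, rise, and move in front of the pump switch.

Emit:
jog_arm(
  delta_pos=[
    [-3, 0.5, 0],
    [-6, 1, 0],
    [-7.8, 1.4, 2],
    [-7.8, 1.4, 6],
    [-7.8, 1.4, 9],
    [-7.8, 1.4, 9],
  ],
  turn=[0, 0, 0, 0, 0, 0],
  grip=[1, 1, 1, 1, 1, 1],
)

```text
time_s: 6.95
position: [0.4296, 0.0165, 0.1788]
tcp_rot: [[-0.985, 0.174, 0.006], [0.174, 0.985, -0.001], [-0.006, -0.0, -1.0]]
force: [0.3, -0.6, 0.9]
opening: 0.006
grasp_force: 0.0
```

Emit:
jog_arm(
  delta_pos=[
    [-0.5, -4.5, 0],
    [-1, -9, 0],
    [-1.5, -13.5, 0],
    [-2, -18, 0],
    [-2.5, -22.5, 0],
    [-3, -27, 0],
    [-3.6, -31.5, 0],
    [-4.1, -35.9, 0],
    [-4.1, -35.9, -2],
    [-4.1, -35.9, -4.5],
    [-4.1, -35.9, -6.1],
    [-4.1, -35.9, -6.1],
  ],
  turn=[0, 0, 0, 0, 0, 0, 0, 0, 0, 0, 0, 0],
  grip=[1, 1, 1, 1, 1, 1, 1, 1, 1, 1, 1, 1],
)

```text
time_s: 8.45
position: [0.3857, -0.3406, 0.1135]
tcp_rot: [[-0.985, 0.174, -0.003], [0.174, 0.985, 0.005], [0.004, 0.004, -1.0]]
force: [0.5, -0.4, 0.2]
opening: 0.003
grasp_force: 0.0
```

```bash
python3 - <<'E'
from h import *
s=read_state();print(s['position'],s['force'])
a=snap('scene','s4');b=snap('side','d4')
r=lambda i,x,y:cv2.convertScaleAbs(cv2.resize(i[y:y+120,x:x+120],None,fx=3.3,fy=3.3,interpolation=cv2.INTER_CUBIC),alpha=1.5)
cv2.imwrite('pics/m5.png',np.hstack([r(a['color'],80,90),r(b['color'],260,230)]))
E
```

```text
[ 0.38570327 -0.34055681  0.11350517] [ 0.50853885 -0.37438389  0.22541895]
```

View pics/m5.png

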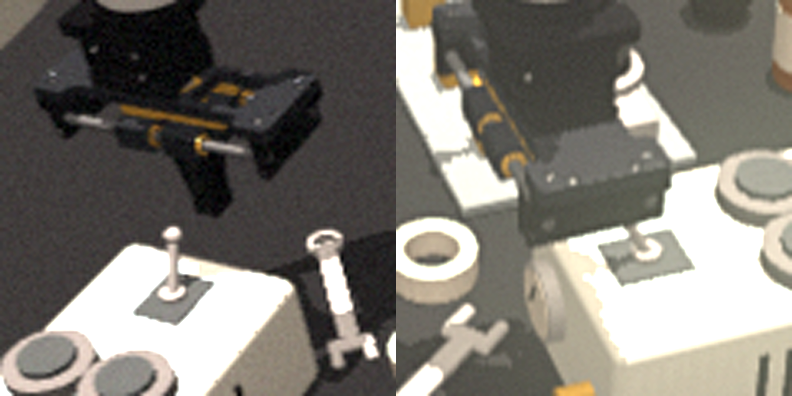

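The fingertip at scene crop (208,212) is directly in front of the switch ball at (172,233), with nothing touched. Push.

Emit:
jog_arm(
  delta_pos=[
    [1.2, -0.2, 0],
    [2.2, -0.38, 0],
    [3, -0.5, 0],
    [3.8, -0.66, 0],
    [4.5, -0.78, 0],
    [5.2, -0.9, 0],
    [5.8, -1, 0],
    [6.3, -1.1, 0],
    [6.3, -1.1, 0],
    [6.3, -1.1, 0],
  ],
  turn=[0, 0, 0, 0, 0, 0, 0, 0, 0, 0],
  grip=[1, 1, 1, 1, 1, 1, 1, 1, 1, 1],
)

```text
time_s: 9.8
position: [0.45, -0.3531, 0.1157]
tcp_rot: [[-0.985, 0.174, -0.0], [0.174, 0.985, 0.0], [0.0, 0.0, -1.0]]
force: [0.2, 0.4, -0.4]
opening: 0.005
grasp_force: 0.0
```

Emit:
jog_arm(
  delta_pos=[
    [-3, 0.5, 0],
    [-6.3, 1.1, 0],
    [-8, 1.4, 2],
    [-8, 1.4, 6],
    [-8, 1.4, 10],
    [-8, 1.4, 10],
    [-8, 1.4, 10],
  ],
  turn=[0, 0, 0, 0, 0, 0, 0],
  grip=[1, 1, 1, 1, 1, 1, 1],
)

```text
time_s: 10.68
position: [0.3696, -0.3387, 0.2155]
tcp_rot: [[-0.985, 0.174, -0.001], [0.174, 0.985, 0.001], [0.001, 0.001, -1.0]]
force: [0.5, -0.1, -0.2]
opening: 0.006
grasp_force: 0.0
```

```bash
python3 - <<'E'
from h import *
s=read_state();print(s['time_s'],s['position'],s['force'])
a=snap('scene','s5');b=snap('side','d5')
r=lambda i,x,y,w,h,s:cv2.convertScaleAbs(cv2.resize(i[y:y+h,x:x+w],None,fx=s,fy=s,interpolation=cv2.INTER_CUBIC),alpha=1.4)
cv2.imwrite('pics/m6.png',np.hstack([r(a['color'],70,130,280,220,1.7),r(b['color'],230,190,187,220,1.7)]))
E
```

```text
10.675 [ 0.36959985 -0.33873565  0.21547656] [ 0.49719357 -0.09058081 -0.22929743]
```

View pics/m6.png

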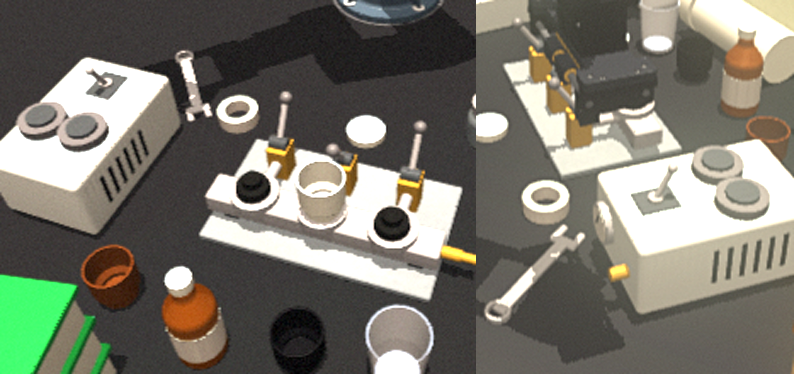

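The switch now leans towards the pump heads: (90,74) in the scene crop, (672,170) in the side crop. The mid valve is open, the outer two are shut, the funnel and bystanders are in place, and the arm is clear. Handing in.

```bash
python3 -c "
from rig import *
print(hand_in())"
```

```text
the job is handed in; nothing more can be done
None
```

The middle station's valve (the one with the white funnel) is snapped open and the pump is switched on; the last pictures show the other two valves shut and nothing else shifted, and the job is handed in, with no verdict returned.

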